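# Restock the contact-lens caddy, leave the red caps

## Task

Restock the contact-lens caddy: stand the blue-capped solution bottle, the green-capped saline bottle and the little yellow-capped dropper upright in the inserts of their own colour, right down on the pocket floor, and lay the violet-capped lens case flat, caps up, in the middle of the violet dish. The red-capped bottle and the red-capped dropper look alike but are not for a patient's hands: leave them standing where they are. Set things down rather than dropping them, keep them upright on the way, and knock nothing over.

Things in the scene. Friction and masses are not known exactly. Their poses are not given: they have to be found in the camera images.
- solution: Upright contact-lens solution bottle, milky white with a pale blue label and a BLUE cap. Body a rounded rectangle 54 (its x) x 38 (its y) mm and 92 mm tall with flat sides, then shoulder, neck and a 27 mm round cap to 122 mm. 90 to 170 g. Origin: centre of its underside, z up.
- saline: Upright round saline bottle, white with a green band and a GREEN cone-tipped cap. Body 40 mm diameter, straight to 88 mm, 122 mm tall in all. 75 to 145 g. Origin: centre of its underside, z up.
- drops: Small upright round dropper bottle, white with a yellow band and a YELLOW pointed cap. Body 28 mm diameter, straight to 46 mm, 76 mm tall in all; cap 19 mm diameter. 17 to 33 g. Origin: centre of its underside, z up.
- lens_case: Flat twin-well contact-lens case lying on the counter: white base 64 (its x) x 32 (its y) x 12 mm with two round VIOLET screw caps (29 mm diameter, 7 mm high) side by side along x on top, 19 mm high in all. 25 g. Origin: centre of its underside, z up through the caps.
- peroxide: Look-alike that stays where it stands: the same bottle as the blue-capped one (54 x 38 x 122 mm) but with a RED cap. Origin: centre of its underside, z up.
- dilator: Look-alike that stays where it stands: the same dropper as the yellow-capped one (28 mm diameter, 76 mm tall) but with a RED cap and band. Origin: centre of its underside, z up.
- insert_blue: BLUE insert in the caddy: block 90 (x) x 80 (y) x 40 mm high with a rectangular top-open pocket, 52 mm (x) by 70 mm (y), floor 3 mm above its origin: for the blue-capped bottle, its long side along the insert's y. Fixed; place in the row varies. Origin: centre of its underside, 4 mm above the counter; x across the row, y along it, z up.
- insert_green: GREEN insert in the caddy: block 90 (x) x 80 (y) x 40 mm high with a round top-open pocket 56 mm in diameter, floor 3 mm above its origin: for the green-capped bottle. Fixed; place in the row varies. Origin: centre of its underside, 4 mm above the counter; x across the row, y along it, z up. The inserts stand 84 mm apart in one row.
- insert_yellow: YELLOW insert in the caddy: block 90 (x) x 80 (y) x 24 mm high with a round top-open pocket 44 mm in diameter, floor 3 mm above its origin: for the yellow-capped dropper. Fixed; place in the row varies. Origin: centre of its underside, 4 mm above the counter; x across the row, y along it, z up. Caddy: white tray 104 x 350 mm, rim 18 mm, with a steel handle 44 mm high at each end.
- insert_violet: VIOLET shallow dish in the caddy, 90 (x) x 80 (y) mm, rim 11 mm high; inside 84 mm (x) by 74 mm (y), floor 3 mm above its origin: for the lens case, best with its length along y. Fixed; place in the row varies. Origin: centre of its underside, 4 mm above the counter; x across the row, y along it, z up.
Not all that is in view belongs to the job. Several things look just like the insert_green: the one meant starts farthest from the robot's base.

How it is judged:
By the outcome, as a careful person would: the job done as asked, in the order asked, and still so for the second after the job is handed in, with the robot touching nothing.
It also fails if it takes over 122 s, if anything falls off the work surface, if the arm or the gripper's body presses on something with over 40 N, if the wrist force passes 120 N, or if a joint passes its speed limit or range.

## Robot

A 7-joint arm with a two-finger parallel gripper is mounted at the origin on the work surface. World frame = base frame: x ahead of the robot, y to its left, z up, the work surface at z = 0. Lengths are in m, angles in rad, forces in N, time in s.
With the tool pointing down it reaches from about 0.4 to 0.85 m from the base axis. Payload 4.4 kg.
Tool frame: the origin (TCP) lies at the very end of the fingers, on their centre line; the grasp point (between the pads) lies 19 mm behind it; z points along the fingers, y is the line along which they close (so a half turn about z gives the same grasp; the last joint's range is limited). The gripper opens to 94 mm and grips with 3 to 60 N. Pads are 16 mm wide; open, the fingers measure 119 mm over their backs; the gripper's body (75 mm by 177 mm) begins 78 mm behind the grasp point.
Start: joints at [-1.218, 0.628, 0.038, 1.517, -0.027, 0.996, -0.02], TCP at [0.264, 0.594, 0.205] pointing down, gripper open.
Joint ranges: [-3.06, 3.06], [-0.37, 2.12], [-1.25, 1.32], [0.18, 2.47], [-1.1, 4.24], [0.23, 1.98], [-2.94, 2.94]. Speed limits (rad/s): [2.57, 2.57, 3.14, 3.14, 3.14, 3.14, 3.14].

## Interface

Orientations are given as a unit quaternion [x, y, z, w].
In Python, from cell import ctrl, eyes gives the robot as it stands. The module is installed in compiled form; this text tells all that it offers.
- The arm moves only by the tool move_arm, never from a script. Its argument "series" is a list of rows, each a list of 5 numbers: the opening, from 0 (shut) to 1 (fully open), then the shift along the tool's x, y, z in cm, then the turn about the tool's z in degrees. In form: [[jaw, tx, ty, tz, twist], ...]. A call has 1 to 8 rows; each row is the pose to reach, as a shift and turn from the pose commanded when the call began, along the tool's axes at that moment; what a row does not reach only later rows make up. A row lasts 1/10 s, in which the tool goes at most 50 mm and 8.59 degrees, less where a joint would pass 70% of its speed; a pose out of reach is approached as far as the arm can. A call with a gripper value outside its range is refused whole. The fingers move at their own pace and stop on an object; "newtons" is the grip in N (left out, the last holds). Time passes only in rows, so rows that repeat a pose let the fingers close. It gives the time, the measured TCP pose, the force, the opening and the grip force at its end, in the units of the state.
- ctrl.read_state(): the state, without advancing time (a new reading comes with each control period).
- eyes.snapshot(name): name is "side" or "top" or "wrist"; returns the picture (400x640x3 uint8, blue, green, red); there is no depth.
- eyes.camera_info(name): a dict with "camera_matrix" (3x3 intrinsics, pixels), "R" (3x3) and "t" (3): a world point X has camera coordinates R X + t; the wrist camera has in their place "T_tool_cam" (4x4, takes a point from camera to tool coordinates, whose origin is the TCP and whose axes are the flange's). Camera axes: x right, y down, z forward; pixel columns grow to the right and rows downward; lengths in m; the calibration is good to about 2 mm. A picture is of the moment at which its call begins: read the wrist's pose just before it. camera_info takes no time and is no camera call.
- ctrl.close_job(): hands the job in; it is judged then, once.
The state is a dict: "t": time; "joints": joint angles; "qd": joint speeds; "joint_efforts": joint torques, N m; "position": TCP position; "tcp_rot": TCP orientation; "contact_force": force on the tool from outside, world axes, zero at the start; "wrist_torque": the same for the moment, N m; "opening": finger opening in m; "gripper_force": force on a finger pad.
Only numpy, scipy, OpenCV 4.12 (cv2) and the standard library are available. Lean on these libraries where they do the work, as an engineer would, in place of code of your own. Each camera call takes 0.05 s, during which the arm holds its last target. There are 200 camera calls.

## Working session

There is one attempt and no reset: what is moved stays moved. The work goes in short steps, Python scripts to look and compute and a tool call to move; the robot and the scene stay as the last step left them, time stands still between calls to the robot, and variables do not carry over. Pictures are saved under pics/ and viewed, at most 19 in all, crops included, and the job is handed in when it is done.

Besides the shell and the picture viewer there is one more tool, called after "Call:" as name(argument=value, ...), one argument or row to a line, values as JSON. move_arm: Moves the arm, as the interface text tells. Its arguments: {"type":"object","properties":{"series":{"type":"array"},"newtons":{"type":"number"}},"required":["series"]}

```bash
mkdir -p pics; python3 - <<'E'
from cell import ctrl,eyes
import cv2,numpy as np
s=ctrl.read_state();print({k:np.round(v,3).tolist() for k,v in s.items()})
for n in("top","side"):
    cv2.imwrite(f"pics/{n}0.png",eyes.snapshot(n))
for n in("top","side","wrist"):
    print(n,{k:np.round(v,4).tolist() for k,v in eyes.camera_info(n).items() if not isinstance(v,str)})
E
```

```text
{'t': 0.0, 'joints': [-1.218, 0.629, 0.038, 1.518, -0.027, 0.996, -0.02], 'qd': [0.001, -0.0, -0.001, 0.002, 0.001, -0.0, 0.001], 'joint_efforts': [-0.001, -54.973, 1.143, -18.663, -0.052, 0.024, 0.0], 'position': [0.264, 0.593, 0.205], 'tcp_rot': [0.208, 0.978, -0.001, -0.0], 'contact_force': [-0.138, 0.254, 0.383], 'wrist_torque': [-0.019, 0.014, -0.003], 'gripper_force': 0.0, 'opening': 0.094}
top {'camera_matrix': [[442.3542, 0.0, 323.5271], [0.0, 442.3542, 203.4022], [0.0, 0.0, 1.0]], 'R': [[-0.0138, -0.9999, 0.0016], [-0.984, 0.0133, -0.1774], [0.1774, -0.004, -0.9841]], 't': [-0.0244, 0.5281, 1.0426]}
side {'camera_matrix': [[447.9582, 0.0, 326.5247], [0.0, 447.9582, 194.9413], [0.0, 0.0, 1.0]], 'R': [[0.9993, -0.0318, 0.0184], [-0.0017, -0.5401, -0.8416], [0.0366, 0.841, -0.5398]], 't': [-0.5418, 0.0268, 1.3678]}
wrist {'camera_matrix': [[333.9817, 0.0, 316.7609], [0.0, 333.9817, 201.7376], [0.0, 0.0, 1.0]], 'T_tool_cam': [[-0.0005, -0.9582, -0.2862, 0.0834], [1.0, -0.0006, -0.0, 0.0006], [-0.0001, -0.2862, 0.9582, -0.1797], [0.0, 0.0, 0.0, 1.0]]}
```

View pics/top0.png

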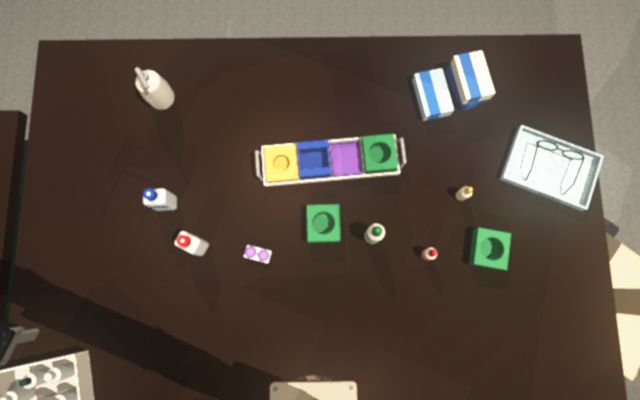

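View pics/side0.png

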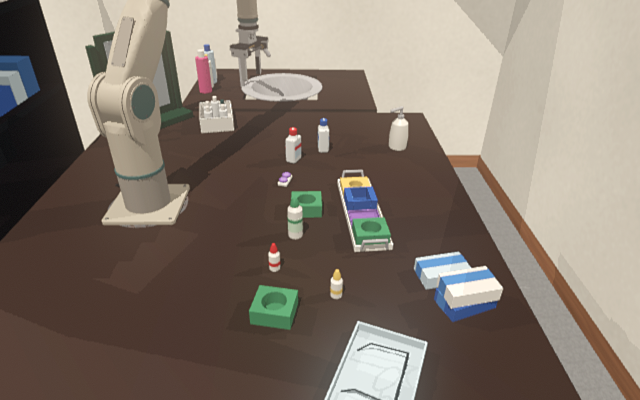

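The top view shows green pocket blocks at about (380,152) in the caddy, (323,222) and (490,248) loose. The caps are blue (150,195), red (183,240), violet (257,254), green (376,231), red (431,253) and yellow (466,190). The caddy row runs yellow (281,163), blue (314,159), violet (346,157), green (380,152). Next I'll measure these positions.

```bash
cat > h.py <<'E'
import cv2,numpy as np
from cell import ctrl,eyes
from scipy.spatial.transform import Rotation as Ro
HUE=dict(blue=(105,130,130,60),green=(50,85,80,30),yellow=(15,32,120,120),violet=(130,160,70,60),red=(0,8,150,90))
def cast(n,px,z,st=None):
    c=eyes.camera_info(n);K=np.array(c["camera_matrix"])
    d=np.linalg.inv(K)@np.array([px[0],px[1],1.])
    if n=="wrist":
        T=np.array(c["T_tool_cam"]);R=Ro.from_quat(st["tcp_rot"]).as_matrix()
        o=R@T[:3,3]+st["position"];d=R@T[:3,:3]@d
    else:
        R=np.array(c["R"]);o=-R.T@np.array(c["t"]);d=R.T@d
    return o+d*(z-o[2])/d[2]
def blobs(im,col,amin=15):
    a,b,s,v=HUE[col];h=cv2.cvtColor(im,cv2.COLOR_BGR2HSV)
    m=cv2.inRange(h,(a,s,v),(b,255,255))
    m=cv2.morphologyEx(m,cv2.MORPH_CLOSE,np.ones((3,3)))
    cs,_=cv2.findContours(m,cv2.RETR_EXTERNAL,cv2.CHAIN_APPROX_NONE)
    return sorted([c for c in cs if cv2.contourArea(c)>=amin],key=cv2.contourArea,reverse=True)
def rect(n,c,z,st=None):
    """min-area rectangle of contour cast on plane z: centre, size mm, heading deg of long side"""
    p=np.array([cast(n,q[0],z,st)[:2] for q in c],np.float32)*1000
    (cx,cy),(w,h),a=cv2.minAreaRect(p)
    if h>w:w,h,a=h,w,a+90
    return np.round([cx,cy,w,h,(a+90)%180-90],1)
def go(x,y,z,head=None,st=None):
    """tool shift (cm) and twist (deg) to world target; head = heading in deg of closing line"""
    st=st or ctrl.read_state();R=Ro.from_quat(st["tcp_rot"]).as_matrix()
    d=R.T@(np.array([x,y,z])-st["position"])*100
    tw=0
    if head is not None:
        cur=np.degrees(np.arctan2(R[1,1],R[0,1]));tw=-((head-cur+90)%180-90)
    return np.round(d,2),round(tw,1)
E
python3 - <<'E'
from h import *
im=cv2.imread("pics/top0.png")
Z=dict(blue=.115,green=.044,yellow=.03,violet=.015,red=.11)
for c in HUE:
    for b in blobs(im,c)[:6]:
        x,y,w,h=cv2.boundingRect(b);print(c,(x+w//2,y+h//2),cv2.contourArea(b),rect("top",b,Z[c]))
st=ctrl.read_state();R=Ro.from_quat(st["tcp_rot"]).as_matrix();print(R.round(3))
g=[cast("top",p,.044) for p in((380,152),(323,222),(490,248))];print([(v.round(3),np.hypot(*v[:2]).round(3)) for v in g])
cv2.imwrite("pics/crop.png",cv2.resize(im[120:280,240:540],None,fx=2.6,fy=2.6,interpolation=2))
E
```

```text
blue (314, 158) 964.5 [623.7  -9.7  85.1  69.7   4.4]
blue (470, 76) 312.0 [ 827.7 -392.   116.6   20.1   11.1]
blue (428, 86) 216.5 [ 800.4 -288.    80.5   20.7   11.9]
blue (149, 194) 87.5 [544.6 371.1  28.5  22.7  56.3]
blue (435, 115) 23.0 [ 728.1 -301.5   21.6   10.3  -80.9]
green (490, 249) 1456.5 [ 412.3 -434.    96.1   95.   -11.3]
green (323, 223) 1250.0 [479.9 -29.6  93.9  83.7  -0.8]
green (379, 153) 1119.5 [ 657.2 -173.9   97.5   81.7    4.4]
green (377, 231) 45.0 [ 458.1 -160.2   19.8   17.1   -1.9]
yellow (282, 163) 420.0 [637.2  74.5  93.2  79.    4.8]
yellow (469, 190) 36.5 [ 561.5 -397.4   22.2   14.6  -64.4]
violet (346, 158) 929.0 [651.7 -89.7  87.6  78.7   4.6]
violet (250, 252) 70.5 [415.7 154.1  26.8  22.5  45.1]
violet (263, 255) 58.5 [405.8 120.6  22.   21.3 -62.9]
red (183, 241) 87.0 [434.7 289.6  26.6  22.   45.8]
red (433, 253) 21.0 [ 400.7 -277.8   14.8   11.   -47.1]
[[-0.914  0.407 -0.001]
 [ 0.407  0.914 -0.002]
 [-0.    -0.002 -1.   ]]
[(array([ 0.658, -0.176,  0.044]), np.float64(0.681)), (array([ 0.482, -0.03 ,  0.044]), np.float64(0.483)), (array([ 0.413, -0.434,  0.044]), np.float64(0.599))]
```

View pics/crop.png

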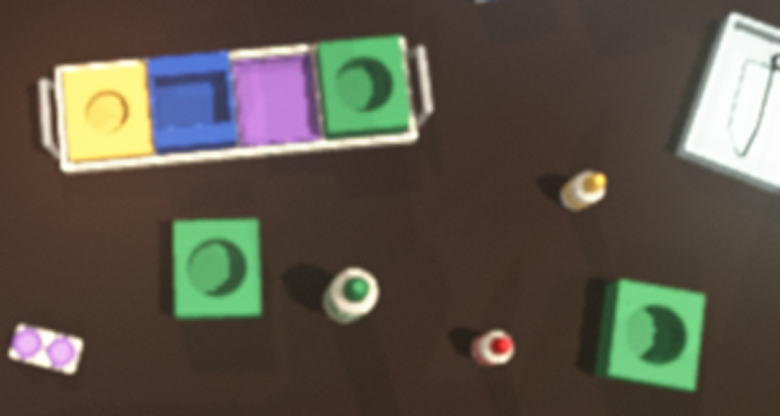

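The green inserts are A (380,152) at 0.681 m from the base, B (323,222) at 0.483 m and C (490,248) at 0.599 m. A is the one meant: it is the farthest and it sits in the caddy row, which the crop confirms. I'll go above the solution bottle first.

Call:
move_arm(
  series=[
    [1,-35,-9,-3,0],
    [1,-35,-9,-3,0],
    [1,-35,-9,-3,0],
    [1,-35,-9,-3,0],
    [1,-35,-9,-3,0],
    [1,-35,-9,-3,0],
    [1,-35,-9,-3,0],
    [1,-35,-9,-3,0],
  ],
)

```text
t: 0.9
position: [0.5533, 0.3623, 0.2355]
tcp_rot: [0.212, 0.977, -0.002, 0.002]
contact_force: [0.4, -0.7, -0.0]
opening: 0.0945
gripper_force: 0.0
```

```bash
python3 - <<'E'
from h import *
st=ctrl.read_state();im=eyes.snapshot("wrist");cv2.imwrite("pics/w1.png",im)
print(st["position"],st["t"])
for b in blobs(im,"blue")[:3]:
    print(cv2.boundingRect(b),rect("wrist",b,.12,st))
E
```

```text
[0.55332307 0.3623057  0.23549631] 0.9
(317, 188, 17, 7) [552.2 371.4  14.6   5.7  65.5]
```

View pics/w1.png

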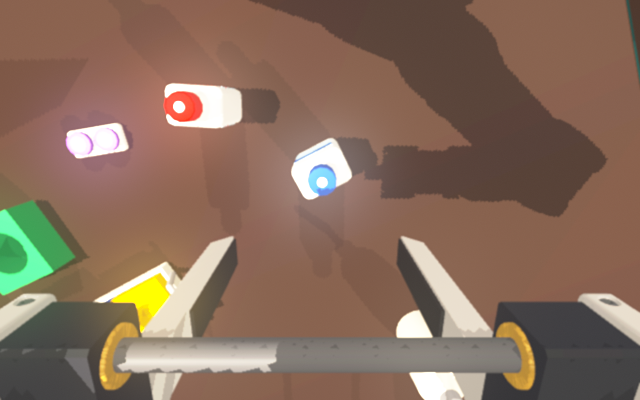

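The wrist view shows the solution cap at (322,180), with the body's long edge rising up-right by about 28°. I'll measure the heading from the white mask.

```bash
cat >> h.py <<'E'
HUE["cap"]=(95,115,150,60);HUE["white"]=(0,180,0,165)
def white(im,box):
    x,y,w,h=box;hsv=cv2.cvtColor(im,cv2.COLOR_BGR2HSV)
    m=cv2.inRange(hsv,(0,0,150),(180,75,255));k=np.zeros_like(m);k[y:y+h,x:x+w]=m[y:y+h,x:x+w]
    k=cv2.morphologyEx(k,cv2.MORPH_CLOSE,np.ones((5,5)))
    return max(cv2.findContours(k,cv2.RETR_EXTERNAL,cv2.CHAIN_APPROX_NONE)[0],key=cv2.contourArea)
E
python3 - <<'E'
from h import *
im=cv2.imread("pics/w1.png")
st=ctrl.read_state()
for b in blobs(im,"cap")[:4]: print(cv2.boundingRect(b),rect("wrist",b,.115,st))
b=white(im,(270,120,110,95));print(cv2.boundingRect(b),rect("wrist",b,.092,st))
cv2.drawContours(im,[b],-1,(0,0,255),1)
cv2.imwrite("pics/w1c.png",cv2.resize(im[110:230,230:410],None,fx=4,fy=4,interpolation=2))
for p in((322,181),):print(cast("wrist",p,.12,st))
E
```

```text
(274, 131, 91, 84) [545.4 367.6  86.4  78.6  87.7]
[0.54174826 0.3737061  0.12      ]
```

View pics/w1c.png

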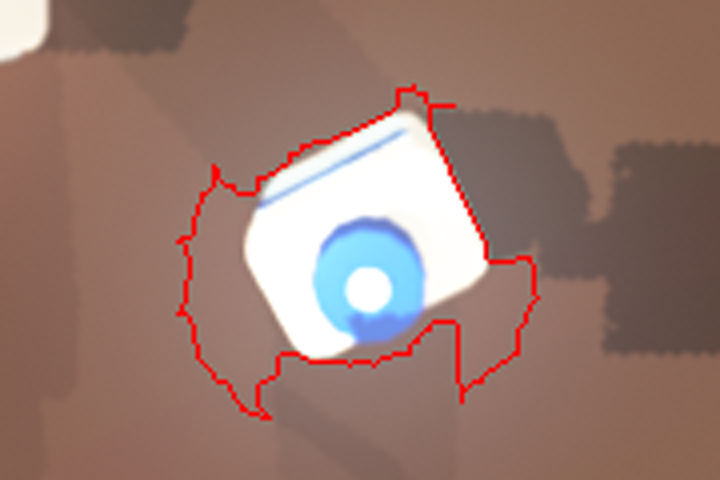

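Call:
move_arm(
  series=[
    [1,1.4,0.5,0,8],
    [1,1.4,0.5,0,16],
    [1,1.4,0.5,0,24],
    [1,1.4,0.5,0,32],
    [1,1.4,0.5,0,40],
    [1,1.4,0.5,0,48],
    [1,1.4,0.5,0,56],
    [1,1.4,0.5,0,62],
  ],
)

```text
t: 1.75
position: [0.5346, 0.3814, 0.2348]
tcp_rot: [0.683, 0.731, -0.001, -0.001]
contact_force: [0.8, -0.6, 0.7]
opening: 0.0942
gripper_force: 0.0
```

```bash
python3 - <<'E'
from h import *
st=ctrl.read_state();im=eyes.snapshot("wrist");cv2.imwrite("pics/w2.png",im)
print(go(.543,.373,.051,4.6),st["joints"],Ro.from_quat(st["tcp_rot"]).as_matrix().round(3))
E
```

```text
(array([-0.9 ,  0.82, 18.37]), np.float64(-0.9)) [-0.85248427  0.63263803  0.33527594  1.46526225 -0.22377254  1.08281658
 -0.40456147] [[-0.067  0.998 -0.002]
 [ 0.998  0.067  0.   ]
 [ 0.001 -0.002 -1.   ]]
```

View pics/w2.png

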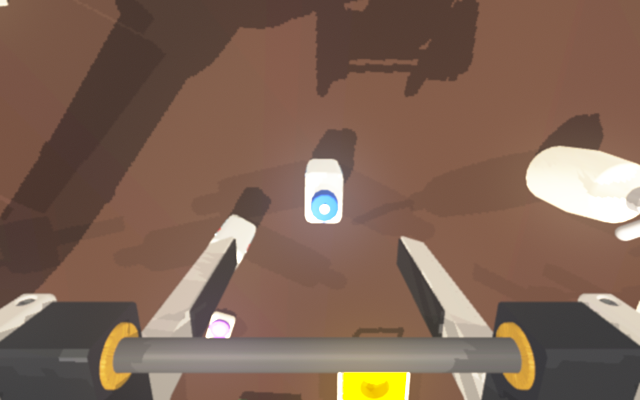

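The bottle is now square to the jaws, with the cap at (324,207), which puts it at (0.5425, 0.372). I'll descend and grip.

Call:
move_arm(
  series=[
    [1,-0.9,0.8,4,0],
    [1,-0.9,0.8,8,0],
    [1,-0.9,0.8,12,0],
    [1,-0.9,0.8,15.5,0],
    [1,-0.9,0.8,17.5,0],
    [1,-0.9,0.8,18.3,0],
    [1,-0.9,0.8,18.3,0],
  ],
)

```text
t: 2.5
position: [0.5438, 0.3717, 0.0513]
tcp_rot: [0.681, 0.732, -0.001, -0.001]
contact_force: [0.7, -0.3, -0.6]
opening: 0.0938
gripper_force: 0.0
```

Call:
move_arm(
  series=[
    [0.2,0,0,0,0],
    [0.2,0,0,0,0],
    [0.2,0,0,0,0],
    [0.2,0,0,0,0],
    [0.2,0,0,0,0],
    [0.2,0,0,0,0],
    [0.2,0,0,0,0],
    [0.2,0,0,0,0],
  ],
  newtons=15,
)

```text
t: 3.3
position: [0.5451, 0.3711, 0.0524]
tcp_rot: [0.682, 0.731, -0.0, -0.0]
contact_force: [-0.5, -0.9, 0.3]
opening: 0.0381
gripper_force: 15.0
```

Call:
move_arm(
  series=[
    [0.2,0,0,-1,0],
    [0.2,0,0,-3,0],
    [0.2,0,0,-6,0],
    [0.2,0,0,-9,0],
    [0.2,0,0,-12,0],
    [0.2,0,0,-13.5,0],
    [0.2,0,0,-14,0],
    [0.2,0,0,-14,0],
  ],
)

```text
t: 4.1
position: [0.5455, 0.3713, 0.1932]
tcp_rot: [0.682, 0.731, 0.001, 0.0]
contact_force: [0.1, -0.0, -0.8]
opening: 0.0378
gripper_force: 15.0
```

Call:
move_arm(
  series=[
    [0.2,-1,0.2,0,0],
    [0.2,-3,0.6,0,0],
    [0.2,-6,1.2,0,0],
    [0.2,-9,1.8,0,0],
    [0.2,-12,2.4,0,0],
    [0.2,-15,3,0,0],
    [0.2,-18,3.6,0,0],
    [0.2,-21,4.1,0,0],
  ],
)

```text
t: 4.9
position: [0.6003, 0.162, 0.191]
tcp_rot: [0.682, 0.731, -0.001, -0.0]
contact_force: [-0.5, -0.4, -0.8]
opening: 0.0381
gripper_force: 15.0
```

Call:
move_arm(
  series=[
    [0.2,-3,0.6,0,0],
    [0.2,-6,1.2,0,0],
    [0.2,-9,1.8,0,0],
    [0.2,-12,2.2,0,0],
    [0.2,-14.5,2.6,0,0],
    [0.2,-16.5,2.9,0,0],
    [0.2,-17.6,3.1,0,0],
    [0.2,-17.6,3.1,0,0],
  ],
)

```text
t: 5.7
position: [0.6435, -0.0116, 0.1915]
tcp_rot: [0.683, 0.73, -0.001, -0.0]
contact_force: [0.4, 0.1, -0.5]
opening: 0.038
gripper_force: 15.0
```

```bash
python3 - <<'E'
from h import *
import time
st=ctrl.read_state();im=eyes.snapshot("wrist");cv2.imwrite("pics/w3.png",im);t=eyes.snapshot("top")
print(st["position"],st["opening"],go(.644,-.009,.2,4.6))
for b in blobs(im,"blue",100)[:3]+blobs(im,"yellow",300)[:1]+blobs(im,"violet",300)[:1]: print(cv2.boundingRect(b),rect("wrist",b,.044,st))
cv2.imwrite("pics/t3.png",t)
E
```

```text
[ 0.64351669 -0.01164188  0.19150102] 0.03799074879399137 (array([-0.11,  0.04, -0.82]), np.float64(-0.6))
(284, 275, 66, 62) [ 652.6 -148.5   79.3   74.9  -86.2]
(303, 149, 61, 72) [659.7  -7.8  73.5  59.9 -85.5]
(270, 52, 96, 88) [638.8  76.6  86.8  76.6   4.4]
(61, 16, 34, 32) [422.3 117.8  29.3  24.9   3.8]
```

View pics/w3.png

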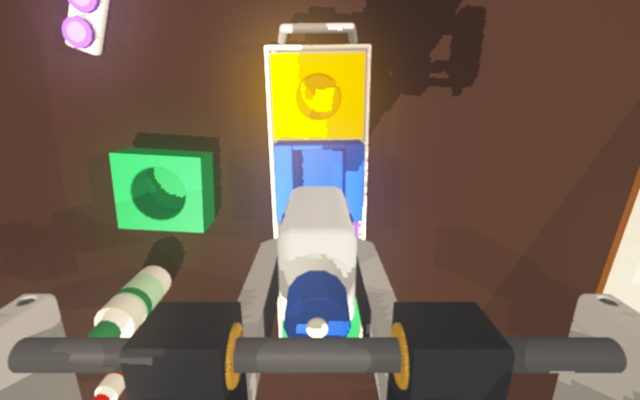

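The wrist view shows the bottle held upright over the blue pocket, with the blue block spanning columns 273–367 from row 141. The yellow pocket is at (318,96).

```bash
python3 - <<'E'
from h import *
st=ctrl.read_state()
for p,z in(((318,96),.028),((271,143),.044),((364,141),.044),((271,52),.028),((364,51),.028),((274,190),.044),((366,190),.044)):print(p,cast("wrist",p,z,st).round(4))
im=cv2.imread("pics/top0.png")
for c,z in(("blue",.044),("green",.044),("yellow",.028),("violet",.015)):
  for b in blobs(im,c,300)[:3]:print(c,rect("top",b,z))
E
```

```text
(318, 96) [0.6389 0.0819 0.028 ]
(271, 143) [0.5963 0.035  0.044 ]
(364, 141) [0.6863 0.0432 0.044 ]
(271, 52) [0.5916 0.1184 0.028 ]
(364, 51) [0.6794 0.1254 0.028 ]
(274, 190) [ 0.6008 -0.012   0.044 ]
(366, 190) [ 0.6937 -0.0055  0.044 ]
blue [644.2  -8.4  91.1  74.7   4.4]
blue [ 862.6 -417.7  124.9   21.5   11.1]
green [ 412.3 -434.    96.1   95.   -11.3]
green [479.9 -29.6  93.9  83.7  -0.8]
green [ 657.2 -173.9   97.5   81.7    4.4]
yellow [637.7  74.7  93.3  79.2   4.8]
violet [651.7 -89.7  87.6  78.7   4.6]
```

```bash
python3 - <<'E'
from h import *
t=cv2.imread("pics/top0.png");s=eyes.snapshot("side");cv2.imwrite("pics/s3.png",s)
for n,p,z in(("top",(280.8,162.7),.028),("top",(380,152.8),.044)):print(n,p,cast(n,p,z).round(4))
s0=cv2.imread("pics/side0.png")
a=cv2.resize(s0[160:260,320:420],None,fx=4,fy=4,interpolation=2);b=cv2.resize(s[120:220,300:400],None,fx=4,fy=4,interpolation=2)
cv2.imwrite("pics/s3c.png",np.hstack([a,b]))
c=eyes.camera_info("side");X=np.array(c["R"])@[.6435,-.0116,.262]+c["t"];u=np.array(c["camera_matrix"])@X;print("cap top expected side",u[:2]/u[2])
for X in([.637,.0745,.028],[.637,.082,.028],[.657,-.174,.044],[.657,-.167,.044]):
  X=np.array(c["R"])@X+c["t"];u=np.array(c["camera_matrix"])@X;print(u[:2]/u[2])
E
```

```text
top (280.8, 162.7) [0.6381 0.0757 0.028 ]
top (380, 152.8) [ 0.6561 -0.176   0.044 ]
cap top expected side [364.97314969 126.83656819]
[355.45787262 183.0744934 ]
[355.25774672 181.8705284 ]
[370.92266823 225.22699179]
[370.62866507 223.70225689]
```

View pics/s3c.png

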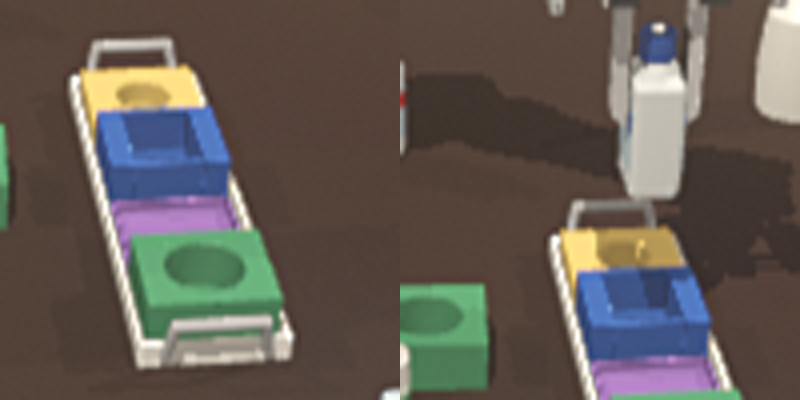

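```bash
python3 - <<'E'
from h import *
im=cv2.imread("pics/t3.png")
for b in blobs(im,"blue",10): 
    m=cv2.boundingRect(b); print(m,rect("top",b,.255),rect("top",b,.044))
cv2.imwrite("pics/t3c.png",cv2.resize(im[90:210,230:430],None,fx=4,fy=4,interpolation=2))
E
```

```text
(460, 53, 20, 46) [ 759.  -341.2  100.3   17.1   11.6] [ 862.6 -417.8  124.7   21.2   11.6]
(420, 71, 13, 27) [ 741.1 -250.3   56.7   17.7   11.2] [ 840.3 -304.7   70.5   22.    11.2]
(314, 164, 16, 12) [559.7 -27.7  30.2  22.8  89.2] [614.7 -27.8  37.6  28.4  89.2]
(431, 112, 9, 6) [ 673.4 -263.2   19.6    7.4  -71.7] [ 756.1 -320.8   24.4    9.2  -71.7]
```

View pics/t3c.png

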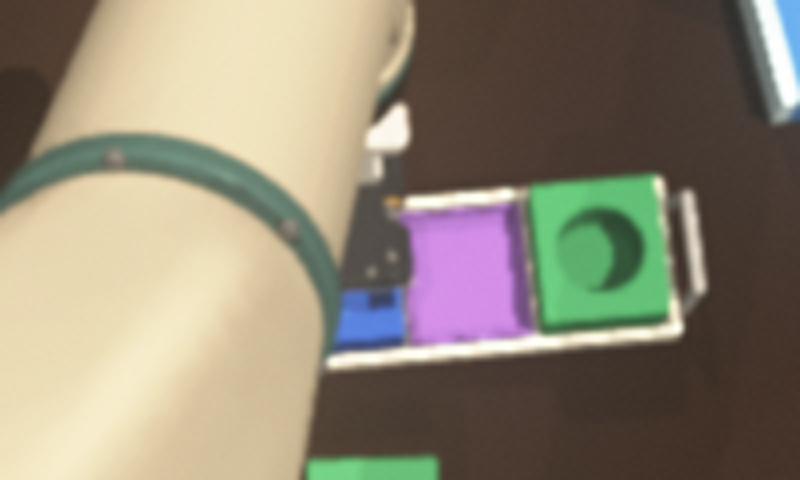

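The right half shows the bottle held upright between the jaws, and its cap at (364.5,126.5) matches the prediction. The side and top views agree on the yellow and green pockets, so I'll use those two views. In the top crop the arm hides the bottle.

Call:
move_arm(
  series=[
    [0.2,0.1,0,1,0],
    [0.2,0.2,0,3,0],
    [0.2,0.2,0,5,0],
    [0.2,0.2,0,7,0],
    [0.2,0.2,0,8,0],
    [0.2,0.2,0,8,0],
    [0.2,0.2,0,8,0],
  ],
)

```text
t: 6.55
position: [0.6443, -0.0065, 0.1127]
tcp_rot: [0.682, 0.732, 0.0, 0.0]
contact_force: [0.3, -0.3, -1.0]
opening: 0.0383
gripper_force: 15.0
```

```bash
python3 - <<'E'
from h import *
s=eyes.snapshot("side");print(ctrl.read_state()["position"])
cv2.imwrite("pics/s4c.png",cv2.resize(s[130:260,310:420],None,fx=5,fy=4.6,interpolation=2))
c=eyes.camera_info("side")
for X in([.644,-.0095,.06],[.644,-.0095,.044],[.644,-.0095,.18]):
  X=np.array(c["R"])@X+c["t"];u=np.array(c["camera_matrix"])@X;u=u[:2]/u[2];print(u,(u-[310,130])*[5,4.6])
E
```

```text
[ 0.64464929 -0.00670325  0.11327291]
[360.73372681 188.41389765] [253.66863406 268.70392918]
[360.41969088 192.89172573] [252.09845441 289.30193837]
[363.22342141 152.91342358] [266.11710705 105.40174848]
```

View pics/s4c.png

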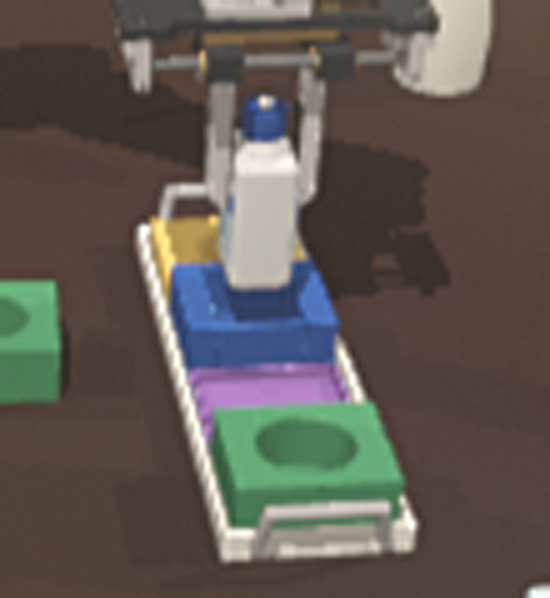

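The bottle hangs upright over the blue pocket. Its bottom edge is at crop row 287 and the pocket rim is centred near (253,292), as predicted, so I'll lower it.

Call:
move_arm(
  series=[
    [0.2,-0.3,0,0.5,0],
    [0.2,-0.3,0,1.5,0],
    [0.2,-0.3,0,2.5,0],
    [0.2,-0.3,0,3.5,0],
    [0.2,-0.3,0,4.3,0],
    [0.2,-0.3,0,4.9,0],
    [0.2,-0.3,0,5.1,0],
    [0.2,-0.3,0,5.1,0],
  ],
)

```text
t: 7.4
position: [0.6441, -0.0099, 0.0611]
tcp_rot: [0.682, 0.731, -0.0, -0.0]
contact_force: [-0.4, -0.5, -1.4]
opening: 0.0379
gripper_force: 15.0
```

Call:
move_arm(
  series=[
    [0.2,0,0,0.1,0],
    [0.2,0,0,0.2,0],
    [0.2,0,0,0.3,0],
    [0.2,0,0,0.3,0],
  ],
)

```text
t: 7.8
position: [0.6445, -0.0099, 0.0594]
tcp_rot: [0.682, 0.731, 0.0, 0.0]
contact_force: [-1.1, 1.5, 5.7]
opening: 0.0378
gripper_force: 15.0
```

Call:
move_arm(
  series=[
    [0.7,0,0,0,0],
    [0.7,0,0,0,0],
    [0.7,0,0,0,0],
    [0.7,0,0,0,0],
    [0.7,0,0,-1,0],
    [0.7,0,0,-4,0],
    [0.7,0,0,-8,0],
    [0.7,0,0,-13,0],
  ],
)

```text
t: 8.6
position: [0.6429, -0.0098, 0.189]
tcp_rot: [0.682, 0.731, -0.001, -0.001]
contact_force: [0.7, 0.1, -1.0]
opening: 0.0657
gripper_force: 0.0
```

Call:
move_arm(
  series=[
    [0.9,0,0,-3,0],
    [0.9,-3,-4,-3,0],
    [0.9,-6,-8,-3,0],
    [0.9,-9,-12,-3,0],
    [0.9,-12,-16,-3,0],
    [0.9,-13.8,-19.6,-3,0],
    [0.9,-13.8,-19.6,-3,0],
    [0.9,-13.8,-19.6,-3,0],
  ],
)

```text
t: 9.4
position: [0.4584, -0.1617, 0.2194]
tcp_rot: [0.683, 0.731, 0.001, 0.001]
contact_force: [0.4, 0.4, -0.7]
opening: 0.0844
gripper_force: 0.0
```

```bash
python3 - <<'E'
from h import *
st=ctrl.read_state();im=eyes.snapshot("wrist");t=eyes.snapshot("top");print(st["position"])
cv2.imwrite("pics/w5.png",np.vstack([im[:,:],])); cv2.imwrite("pics/t5.png",t)
for b in blobs(im,"green",60)[:5]: print(cv2.boundingRect(b),rect("wrist",b,.11,st))
a=cv2.resize(im,(480,300));b=cv2.resize(t[120:270,240:480],(480,300));cv2.imwrite("pics/m5.png",np.vstack([a,b]))
E
```

```text
[ 0.45844647 -0.16167538  0.21942197]
(300, 4, 99, 95) [ 4.76e+02 -3.86e+01  7.39e+01  6.67e+01  2.00e-01]
(441, 165, 101, 75) [ 615.8 -154.8   84.5   70.     3.8]
(229, 372, 77, 28) [ 419.1 -374.5   83.6   36.5    3.7]
(297, 174, 24, 27) [ 451.1 -150.8   23.9   20.6  -86.2]
```

View pics/m5.png

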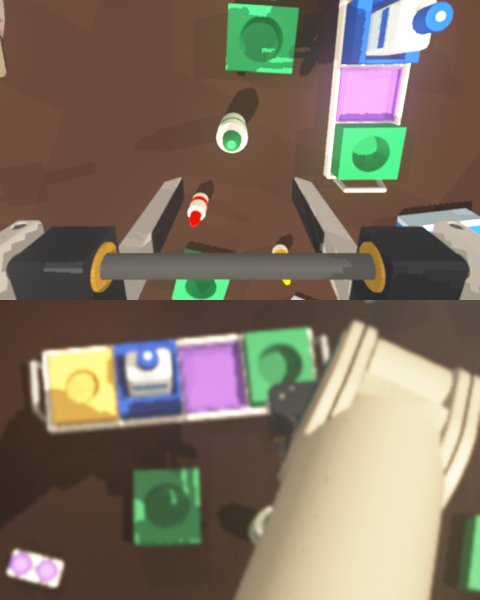

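The lower half shows the blue bottle standing in the blue pocket. In the wrist view the saline cap is at about (309,187), which gives (0.451,-0.151) and agrees with the top camera.

Call:
move_arm(
  series=[
    [0.9,1.1,-0.7,2,0],
    [0.9,1.1,-0.7,6,0],
    [0.9,1.1,-0.7,10,0],
    [0.9,1.1,-0.7,14,0],
    [0.9,1.1,-0.7,16,0],
    [0.9,1.1,-0.7,16.7,0],
    [0.9,1.1,-0.7,16.7,0],
    [0.9,1.1,-0.7,16.7,0],
  ],
)

```text
t: 10.3
position: [0.4517, -0.1507, 0.0521]
tcp_rot: [0.682, 0.732, 0.0, 0.001]
contact_force: [-0.2, 0.2, 1.1]
opening: 0.0846
gripper_force: 0.0
```

```bash
python3 - <<'E'
from h import *
s=eyes.snapshot("side");st=ctrl.read_state();im=eyes.snapshot("wrist");print(st["position"])
a=cv2.resize(im,(560,350));b=cv2.resize(s[170:270,230:390],None,fx=3.5,fy=2.5);cv2.imwrite("pics/m6.png",np.vstack([a,b]))
E
```

```text
[ 0.45182156 -0.15082219  0.05247168]
```

View pics/m6.png

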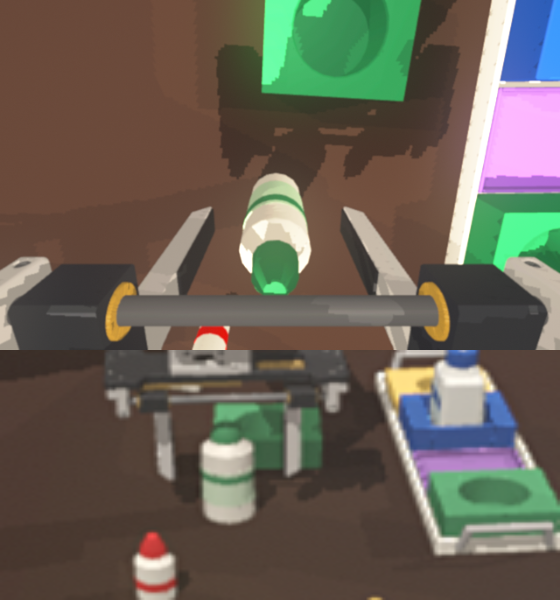

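The jaws straddle the saline bottle centrally, so I'll close and carry it.

Call:
move_arm(
  series=[
    [0.2,0,0,0,0],
    [0.2,0,0,0,0],
    [0.2,0,0,0,0],
    [0.2,0,0,0,0],
    [0.2,0,0,0,0],
    [0.2,0,0,0,0],
    [0.2,0,0,0,0],
    [0.2,0,0,0,0],
  ],
  newtons=15,
)

```text
t: 11.2
position: [0.4505, -0.1508, 0.0515]
tcp_rot: [0.682, 0.731, 0.0, -0.0]
contact_force: [0.1, 0.4, 1.1]
opening: 0.0394
gripper_force: 15.0
```

Call:
move_arm(
  series=[
    [0.2,0,0,-1,0],
    [0.2,0,0,-3,0],
    [0.2,0,0,-5,0],
    [0.2,0,0,-7,0],
    [0.2,0,0,-9,0],
    [0.2,0,0,-10,0],
    [0.2,0,0,-10,0],
    [0.2,0,0,-10,0],
  ],
)

```text
t: 12.0
position: [0.4502, -0.1505, 0.1512]
tcp_rot: [0.682, 0.731, -0.0, -0.0]
contact_force: [-0.4, 0.3, -1.2]
opening: 0.0399
gripper_force: 15.0
```

Call:
move_arm(
  series=[
    [0.2,-0.2,1,0,0],
    [0.2,-0.6,3,0,0],
    [0.2,-1.1,6,0,0],
    [0.2,-1.7,9,0,0],
    [0.2,-2.2,12,0,0],
    [0.2,-2.8,15,0,0],
    [0.2,-3.3,18,0,0],
    [0.2,-3.6,19.5,0,0],
  ],
)

```text
t: 12.8
position: [0.6502, -0.1727, 0.1496]
tcp_rot: [0.682, 0.732, 0.0, -0.0]
contact_force: [0.0, 0.4, -1.4]
opening: 0.0397
gripper_force: 15.0
```

Call:
move_arm(
  series=[
    [0.2,-0.2,0.7,0,0],
    [0.2,-0.2,0.9,1,0],
    [0.2,-0.2,0.9,2.5,0],
    [0.2,-0.2,0.9,3.5,0],
    [0.2,-0.2,0.9,3.8,0],
    [0.2,-0.2,0.9,3.8,0],
    [0.2,-0.2,0.9,3.8,0],
  ],
)

```text
t: 13.5
position: [0.6568, -0.1745, 0.1138]
tcp_rot: [0.682, 0.731, 0.0, 0.0]
contact_force: [-0.3, -0.3, -1.5]
opening: 0.0401
gripper_force: 15.0
```

```bash
python3 - <<'E'
from h import *
s=eyes.snapshot("side");st=ctrl.read_state();print(st["position"],go(.6565,-.175,.0585))
cv2.imwrite("pics/s7.png",cv2.resize(s[150:260,310:430],None,fx=5,fy=5,interpolation=2))
c=eyes.camera_info("side")
for X in([.6565,-.175,.044],st["position"]-np.array([0,0,.0515])):
  X=np.array(c["R"])@X+c["t"];u=np.array(c["camera_matrix"])@X;u=u[:2]/u[2];print(u,(u-[310,150])*5)
E
```

```text
[ 0.65695859 -0.17458561  0.11408689] (array([-0.04, -0.05,  5.56]), 0)
[370.78224278 225.44678226] [303.9112139  377.23391129]
[371.42624913 219.82218239] [307.13124566 349.11091197]
```

View pics/s7.png

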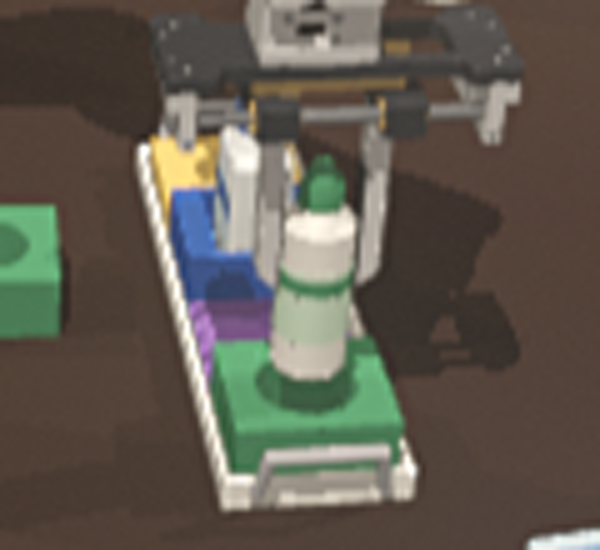

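The saline bottle hangs over the green pocket, rim about (257–355, ~382) in the crop. It looks slightly long in the picture, so I'll check its tilt against the prediction.

```bash
python3 - <<'E'
from h import *
c=eyes.camera_info("side");K=np.array(c["camera_matrix"])
def pr(X):
  X=np.array(c["R"])@X+c["t"];u=K@X;return u[:2]/u[2]
for b in(np.array([.4505,-.151,0]),np.array([.657,-.1746,.0625])):
  print("tip",pr(b+[0,0,.122]),"frontbottom",pr(b+[0,-.02,0]),"band c? shoulder top",pr(b+[0,0,.088]))
st=ctrl.read_state();im=eyes.snapshot("wrist")
cv2.imwrite("pics/w7.png",im[150:,120:520])
w=eyes.camera_info("wrist");T=np.linalg.inv(np.array(w["T_tool_cam"]));Kw=np.array(w["camera_matrix"])
for z in(.0515-.122,.0515-.088,.0515):
  X=T@[0,0,z,1];u=Kw@X[:3];print("wrist expect",z,(u[:2]/u[2])-[120,150])
E
```

```text
tip [294.73094477 196.77969095] frontbottom [295.40855238 237.68436588] band c? shoulder top [294.98222641 207.34667951]
tip [374.89762906 181.13007781] frontbottom [372.31042093 224.25308994] band c? shoulder top [373.89463468 192.36169711]
wrist expect -0.07050000000000001 [195.3086115  179.64442691]
wrist expect -0.0365 [195.5927045  133.66940297]
wrist expect 0.0515 [195.97802862  71.31205469]
```

View pics/w7.png

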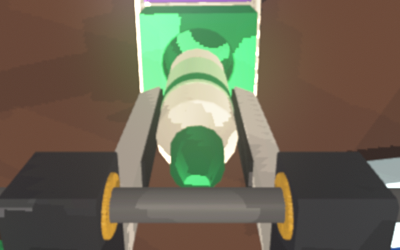

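The tip is at (197,182) as expected and the bottle is near upright over the hole (columns 163–234). Any tilt is no more than 2–3°, so I'll lower it.

Call:
move_arm(
  series=[
    [0.2,0,0,1,0],
    [0.2,0,0,2,0],
    [0.2,0,0,3,0],
    [0.2,0,0,4,0],
    [0.2,0,0,4.8,0],
    [0.2,0,0,5.2,0],
    [0.2,0,0,5.3,0],
    [0.2,0,0,5.3,0],
  ],
)

```text
t: 14.4
position: [0.6568, -0.1745, 0.0604]
tcp_rot: [0.682, 0.731, 0.0, 0.0]
contact_force: [-0.1, 1.1, -2.0]
opening: 0.0398
gripper_force: 15.0
```

Call:
move_arm(
  series=[
    [0.2,0,0,0.1,0],
    [0.2,0,0,0.2,0],
    [0.2,0,0,0.3,0],
    [0.2,0,0,0.3,0],
  ],
)

```text
t: 14.8
position: [0.657, -0.1745, 0.0585]
tcp_rot: [0.682, 0.731, 0.0, 0.0]
contact_force: [-1.0, 1.1, 4.1]
opening: 0.0399
gripper_force: 15.0
```

Call:
move_arm(
  series=[
    [0.7,0,0,0,0],
    [0.7,0,0,0,0],
    [0.7,0,0,0,0],
    [0.7,0,0,0,0],
    [0.7,0,0,-1,0],
    [0.7,0,0,-4,0],
    [0.7,0,0,-8,0],
    [0.7,0,0,-13,0],
  ],
)

```text
t: 15.6
position: [0.6554, -0.174, 0.1879]
tcp_rot: [0.682, 0.731, -0.001, -0.001]
contact_force: [1.3, 0.3, 0.5]
opening: 0.0659
gripper_force: 0.0
```

Call:
move_arm(
  series=[
    [0.7,-3,-2,-1,0],
    [0.7,-7,-4,-1,0],
    [0.7,-11,-6.5,-1,0],
    [0.7,-15,-9,-1,0],
    [0.7,-18.5,-11,-1,0],
    [0.7,-20.3,-11.7,-1,0],
    [0.7,-20.3,-11.7,-1,0],
    [0.7,-20.3,-11.7,-1,0],
  ],
)

```text
t: 16.4
position: [0.5548, -0.3841, 0.1977]
tcp_rot: [0.682, 0.731, 0.001, -0.0]
contact_force: [0.6, 1.1, -0.3]
opening: 0.0662
gripper_force: 0.0
```

```bash
python3 - <<'E'
from h import *
st=ctrl.read_state();im=eyes.snapshot("wrist");print(st["position"],st["t"],st["joints"].round(2) if hasattr(st["joints"],"round") else st["joints"]);s=eyes.snapshot("side")
for b in blobs(im,"yellow",30)[:4]: print(cv2.boundingRect(b),rect("wrist",b,.062,st))
a=cv2.resize(im,(480,300));b=cv2.resize(s[140:300,240:440],(480,300));cv2.imwrite("pics/m8.png",np.vstack([a,b]))
E
```

```text
[ 0.55475792 -0.38406786  0.19774516] 16.4 [ 0.39  0.69  0.31  1.45 -0.23  1.03  0.82]
(163, 324, 25, 65) [ 406.  -589.4   92.5   22.3   82.2]
(307, 183, 17, 20) [ 553.8 -384.8   19.2   15.7  -86. ]
(463, 340, 8, 48) [ 742.1 -576.3   66.7    7.5  -77.8]
(303, 170, 24, 10) [ 551.7 -366.3   22.4    8.     9. ]
```

View pics/m8.png

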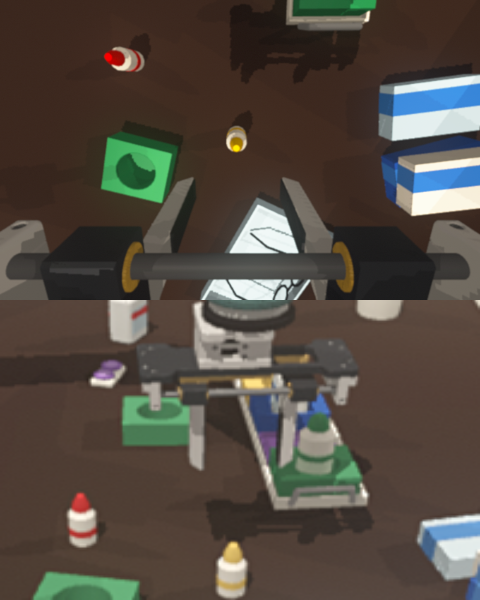

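The dropper's yellow cap is at (315,193) in the wrist view, directly below at (0.554,-0.385). The saline bottle stands in the green insert. I'll descend.

Call:
move_arm(
  series=[
    [0.7,0,0,3,0],
    [0.7,0,0,7,0],
    [0.7,0,0,11,0],
    [0.7,0,0,14,0],
    [0.7,0,0,16,0],
    [0.7,0,0,17,0],
    [0.7,0,0,17.2,0],
    [0.7,0,0,17.2,0],
  ],
)

```text
t: 17.3
position: [0.5551, -0.3846, 0.0261]
tcp_rot: [0.682, 0.732, 0.0, 0.0]
contact_force: [0.3, 0.2, -0.4]
opening: 0.0654
gripper_force: 0.0
```

Call:
move_arm(
  series=[
    [0.1,0,0,0,0],
    [0.1,0,0,0,0],
    [0.1,0,0,0,0],
    [0.1,0,0,0,0],
    [0.1,0,0,0,0],
    [0.1,0,0,0,0],
    [0.1,0,0,0,0],
    [0.1,0,0,0,0],
  ],
  newtons=8,
)

```text
t: 18.1
position: [0.5542, -0.3852, 0.0256]
tcp_rot: [0.682, 0.731, -0.0, 0.0]
contact_force: [-0.6, 0.8, 1.9]
opening: 0.0276
gripper_force: 8.0
```

Call:
move_arm(
  series=[
    [0.1,0,0,-1,0],
    [0.1,0,0,-3,0],
    [0.1,0,0,-6,0],
    [0.1,0,0,-9,0],
    [0.1,0,0,-12,0],
    [0.1,0,0,-15,0],
    [0.1,0,0,-16,0],
    [0.1,0,0,-16,0],
  ],
)

```text
t: 18.9
position: [0.5549, -0.3857, 0.1872]
tcp_rot: [0.682, 0.731, 0.0, 0.002]
contact_force: [-1.1, -0.1, -0.7]
opening: 0.0275
gripper_force: 8.0
```

Call:
move_arm(
  series=[
    [0.1,1,0.2,0,0],
    [0.1,3,0.7,0,0],
    [0.1,6,1.5,0,0],
    [0.1,9.5,2.4,0,0],
    [0.1,13,3.2,0,0],
    [0.1,16.5,4.1,0,0],
    [0.1,20,5,0,0],
    [0.1,23.5,5.9,0,0],
  ],
)

```text
t: 19.7
position: [0.5952, -0.1436, 0.1833]
tcp_rot: [0.682, 0.732, -0.001, -0.002]
contact_force: [-0.0, -0.0, -0.7]
opening: 0.0276
gripper_force: 8.0
```

Call:
move_arm(
  series=[
    [0.1,3.5,0.9,0,0],
    [0.1,7,1.8,0,0],
    [0.1,10.5,2.6,0,0],
    [0.1,14,3.5,0,0],
    [0.1,17.5,4.4,0,0],
    [0.1,20,5.1,0,0],
    [0.1,21.9,5.5,0,0],
    [0.1,21.9,5.5,0,0],
  ],
)

```text
t: 20.5
position: [0.635, 0.0801, 0.1836]
tcp_rot: [0.68, 0.733, -0.0, -0.002]
contact_force: [0.2, 0.1, 0.3]
opening: 0.0278
gripper_force: 8.0
```

Call:
move_arm(
  series=[
    [0.1,0,0,2,0],
    [0.1,0,0,5,0],
    [0.1,0,0,8,0],
    [0.1,0,0,9.5,0],
    [0.1,0,0,10,0],
    [0.1,0,0,10,0],
    [0.1,0,0,10,0],
  ],
)

```text
t: 21.2
position: [0.6371, 0.0753, 0.0866]
tcp_rot: [0.682, 0.731, 0.001, 0.001]
contact_force: [-1.2, 0.0, -0.6]
opening: 0.0276
gripper_force: 8.0
```

```bash
python3 - <<'E'
from h import *
st=ctrl.read_state();im=eyes.snapshot("wrist");print(st["position"],go(.638,.0745,.0327))
s=eyes.snapshot("side")
a=cv2.resize(im[150:,100:540],(528,300));b=cv2.resize(s[130:230,310:410],None,fx=5,fy=2.9,interpolation=2)
b=cv2.copyMakeBorder(b,0,0,0,28,0);cv2.imwrite("pics/m9.png",np.vstack([a,b]))
c=eyes.camera_info("side");K=np.array(c["camera_matrix"])
for X in([.638,.0745,.028],st["position"]-[0,0,.0257],st["position"]+[0,0,.076-.0257]):
  X=np.array(c["R"])@X+c["t"];u=K@X;print((u[:2]/u[2]-[310,130])*[5,2.9]+[0,300])
E
```

```text
[0.63711058 0.07528208 0.08663544] (array([-0.11,  0.06,  5.42]), 0)
[228.84141323 453.91536534]
[230.1184954  427.78569095]
[236.76421484 365.80003102]
```

View pics/m9.png

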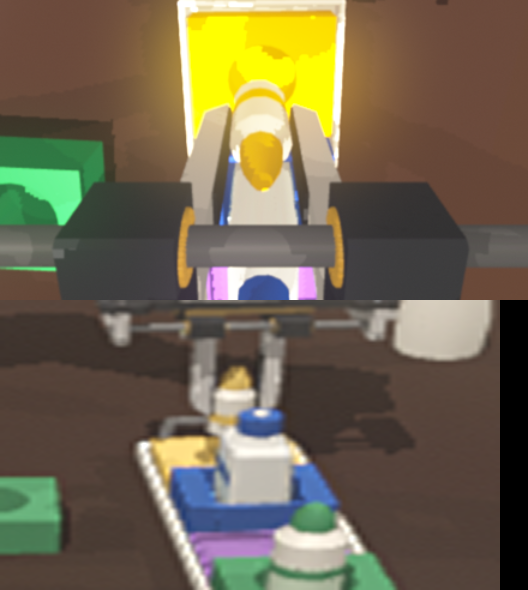

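The dropper hangs upright over the yellow hole, hole columns 230–296 against dropper centre 258–262 in the wrist crop. I'll lower it.

Call:
move_arm(
  series=[
    [0.1,-0.1,0.1,1,0],
    [0.1,-0.1,0.1,2,0],
    [0.1,-0.1,0.1,3,0],
    [0.1,-0.1,0.1,4,0],
    [0.1,-0.1,0.1,4.7,0],
    [0.1,-0.1,0.1,5.1,0],
    [0.1,-0.1,0.1,5.2,0],
    [0.1,-0.1,0.1,5.2,0],
  ],
)

```text
t: 22.1
position: [0.6373, 0.0748, 0.0334]
tcp_rot: [0.682, 0.731, -0.0, 0.0]
contact_force: [0.4, 0.4, 0.1]
opening: 0.0275
gripper_force: 8.0
```

Call:
move_arm(
  series=[
    [0.1,0,0,0.1,0],
    [0.1,0,0,0.2,0],
    [0.1,0,0,0.2,0],
  ],
)

```text
t: 22.4
position: [0.6375, 0.0748, 0.0324]
tcp_rot: [0.682, 0.731, 0.0, 0.0]
contact_force: [-0.7, -0.9, 4.2]
opening: 0.0278
gripper_force: 8.0
```

Call:
move_arm(
  series=[
    [0.6,0,0,0,0],
    [0.6,0,0,0,0],
    [0.6,0,0,0,0],
    [0.6,0,0,0,0],
    [0.6,0,0,-1,0],
    [0.6,0,0,-4,0],
    [0.6,0,0,-8,0],
    [0.6,0,0,-13,0],
  ],
)

```text
t: 23.2
position: [0.6359, 0.0747, 0.162]
tcp_rot: [0.682, 0.731, -0.001, -0.001]
contact_force: [-0.5, 0.3, 1.1]
opening: 0.0566
gripper_force: 0.0
```

Call:
move_arm(
  series=[
    [0.7,1.4,-4,-1,4],
    [0.7,2.8,-8,-1,8],
    [0.7,4.3,-12,-1,12],
    [0.7,5.7,-16,-1,16],
    [0.7,7,-20,-1,20],
    [0.7,7.8,-22.2,-1,20],
    [0.7,7.8,-22.2,-1,20],
    [0.7,7.8,-22.2,-1,20],
  ],
)

```text
t: 24.0
position: [0.4114, 0.1375, 0.1723]
tcp_rot: [0.798, 0.602, 0.001, 0.0]
contact_force: [0.0, 0.1, -0.3]
opening: 0.0657
gripper_force: 0.0
```

```bash
python3 - <<'E'
from h import *
HUE["violet"]=(130,165,40,60)
st=ctrl.read_state();im=eyes.snapshot("wrist");s=eyes.snapshot("side");t=eyes.snapshot("top")
for n,i,S in(("wrist",im,st),("top",t,None)):
  cc=[]
  for b in blobs(i,"violet",30)[:4]:
    r=rect(n,b,.019,S);print(n,cv2.boundingRect(b),r)
    if 15<r[2]<36 and r[0]<500:cc.append(r[:2])
  if len(cc)==2:
    d=cc[0]-cc[1];h=np.degrees(np.arctan2(d[1],d[0]));m=(cc[0]+cc[1])/2000;print(m,h,go(m[0],m[1],.004,h+90,st))
a=cv2.resize(im,(480,300));b=cv2.resize(s[130:230,290:450],(480,300));cv2.imwrite("pics/m10.png",np.vstack([a,b]))
E
```

```text
wrist (521, 294, 57, 44) [636.4 -74.   86.7  39.  -55.3]
wrist (301, 159, 26, 26) [414.  155.2  26.3  24.6 -29.3]
wrist (302, 190, 26, 22) [407.1 125.8  26.4  19.8 -33.5]
[0.41055 0.1405 ] 76.79207153722093 (array([ 0.24, -0.19, 16.83]), np.float64(-2.7))
top (329, 141, 34, 36) [650.4 -90.3  89.2  81.    4.6]
top (247, 246, 22, 15) [409.4 132.5  51.9  29.6  76.4]
```

View pics/m10.png

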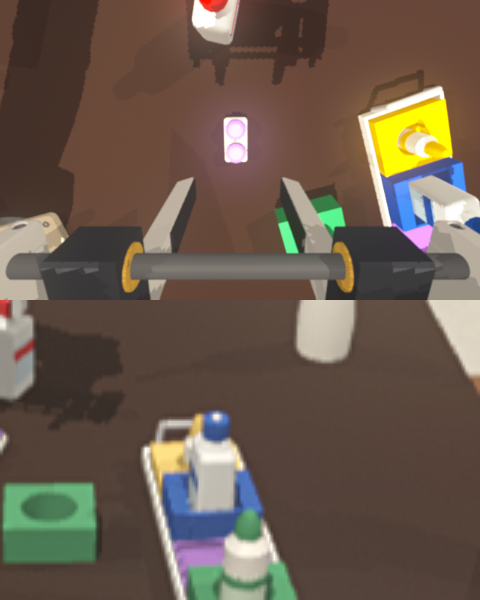

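The dropper stands in the yellow insert. In the wrist view the lens case is at about (314,186), aligned with the jaws. I'll get its centre from the full outline.

```bash
python3 - <<'E'
from h import *
st=ctrl.read_state();im=eyes.snapshot("wrist");g=cv2.inRange(im[130:240,270:360].max(2),150,255)
cs=max(cv2.findContours(g,cv2.RETR_EXTERNAL,cv2.CHAIN_APPROX_NONE)[0],key=cv2.contourArea)+[270,130]
print(cv2.boundingRect(cs),rect("wrist",cs,.012,st));print(st["position"])
t=cv2.imread("pics/top0.png");g=cv2.inRange(t[235:275,232:285].max(2),110,255)
cs=max(cv2.findContours(g,cv2.RETR_EXTERNAL,cv2.CHAIN_APPROX_NONE)[0],key=cv2.contourArea)+[232,235]
print(cv2.boundingRect(cs),rect("top",cs,.012))
E
```

```text
(297, 155, 33, 63) [408.8 137.   66.9  33.5  74.5]
[0.41206276 0.13678246 0.17177797]
(243, 244, 29, 20) [409.2 134.9  68.4  37.   74.2]
```

Call:
move_arm(
  series=[
    [0.7,0,-0.3,3,0],
    [0.7,0,-0.3,7,0],
    [0.7,0,-0.3,11,0],
    [0.7,0,-0.3,14,0],
    [0.7,0,-0.3,16,0],
    [0.7,0,-0.3,16.6,0],
    [0.7,0,-0.3,16.8,0],
    [0.7,0,-0.3,16.8,0],
  ],
)

```text
t: 25.0
position: [0.408, 0.1376, 0.0031]
tcp_rot: [0.799, 0.602, -0.0, 0.0]
contact_force: [-0.2, -0.5, -0.7]
opening: 0.0655
gripper_force: 0.0
```

Call:
move_arm(
  series=[
    [0.1,0,0,0,0],
    [0.1,0,0,0,0],
    [0.1,0,0,0,0],
    [0.1,0,0,0,0],
    [0.1,0,0,0,0],
    [0.1,0,0,0,0],
    [0.1,0,0,0,0],
    [0.1,0,0,0,0],
  ],
  newtons=10,
)

```text
t: 25.8
position: [0.4077, 0.1381, 0.0037]
tcp_rot: [0.799, 0.602, 0.0, 0.0]
contact_force: [-0.1, 0.5, 7.0]
opening: 0.0319
gripper_force: 10.0
```

Call:
move_arm(
  series=[
    [0.1,0,0,-1,0],
    [0.1,0,0,-3,0],
    [0.1,0,0,-6,0],
    [0.1,0,0,-9,0],
    [0.1,0,0,-12,0],
    [0.1,0,0,-15,0],
    [0.1,0,0,-17,0],
    [0.1,0,0,-17,0],
  ],
)

```text
t: 26.6
position: [0.4088, 0.1385, 0.1752]
tcp_rot: [0.798, 0.602, 0.002, 0.0]
contact_force: [-0.8, -0.7, -0.4]
opening: 0.0317
gripper_force: 10.0
```

```bash
python3 - <<'E'
from h import *
print(go(.651,-.0905,.2,4.6))
E
```

```text
(array([-15.35,  29.6 ,  -2.43]), np.float64(-20.6))
```

Call:
move_arm(
  series=[
    [0.1,-0.5,1,0,-1],
    [0.1,-1.6,3,0,-3],
    [0.1,-3.1,6,0,-5],
    [0.1,-4.7,9,0,-7],
    [0.1,-6.3,12,0,-10],
    [0.1,-7.8,15,0,-12],
    [0.1,-9.4,18,0,-14],
    [0.1,-10.9,21,0,-16],
  ],
)

```text
t: 27.4
position: [0.5792, -0.0255, 0.1717]
tcp_rot: [0.707, 0.708, -0.001, -0.001]
contact_force: [-0.2, -0.0, 0.5]
opening: 0.032
gripper_force: 10.0
```

```bash
python3 - <<'E'
from h import *
print(go(.651,-.0915,.18,4.6))
E
```

```text
(array([-6.6 ,  7.17, -0.86]), np.float64(-4.5))
```

Call:
move_arm(
  series=[
    [0.1,-1.8,2,0,-1.5],
    [0.1,-3.6,4,0,-3],
    [0.1,-5.2,5.8,0,-4.5],
    [0.1,-6.2,6.8,0,-4.5],
    [0.1,-6.5,7.1,0,-4.5],
    [0.1,-6.5,7.1,0,-4.5],
    [0.1,-6.5,7.1,0,-4.5],
  ],
)

```text
t: 28.1
position: [0.6493, -0.0887, 0.1726]
tcp_rot: [0.679, 0.734, -0.0, -0.001]
contact_force: [1.0, 0.3, 0.4]
opening: 0.0318
gripper_force: 10.0
```

```bash
python3 - <<'E'
from h import *
print(ctrl.read_state()["position"],go(.651,-.0915,.0107,4.6))
E
```

```text
[ 0.64934958 -0.0886883   0.17259481] (array([-0.32,  0.17, 16.19]), np.float64(-0.1))
```

Call:
move_arm(
  series=[
    [0.1,-0.3,0.2,2,0],
    [0.1,-0.3,0.2,5,0],
    [0.1,-0.3,0.2,8,0],
    [0.1,-0.3,0.2,11,0],
    [0.1,-0.3,0.2,12.5,0],
    [0.1,-0.3,0.2,13,0],
    [0.1,-0.3,0.2,13,0],
    [0.1,-0.3,0.2,13,0],
  ],
)

```text
t: 28.9
position: [0.6535, -0.0927, 0.0449]
tcp_rot: [0.679, 0.734, 0.001, 0.001]
contact_force: [0.1, 0.1, -0.3]
opening: 0.0319
gripper_force: 10.0
```

```bash
python3 - <<'E'
from h import *
st=ctrl.read_state();t=eyes.snapshot("top");s=eyes.snapshot("side");print(st["position"],go(.651,-.0915,.0107,4.6))
a=cv2.resize(t[100:220,240:430],(570,300),interpolation=2);b=cv2.resize(s[140:250,300:420],(570,300),interpolation=2);cv2.imwrite("pics/m11.png",np.vstack([a,b]))
E
```

```text
[ 0.65353535 -0.09271662  0.04491518] (array([ 0.14, -0.25,  3.43]), np.float64(-0.1))
```

View pics/m11.png

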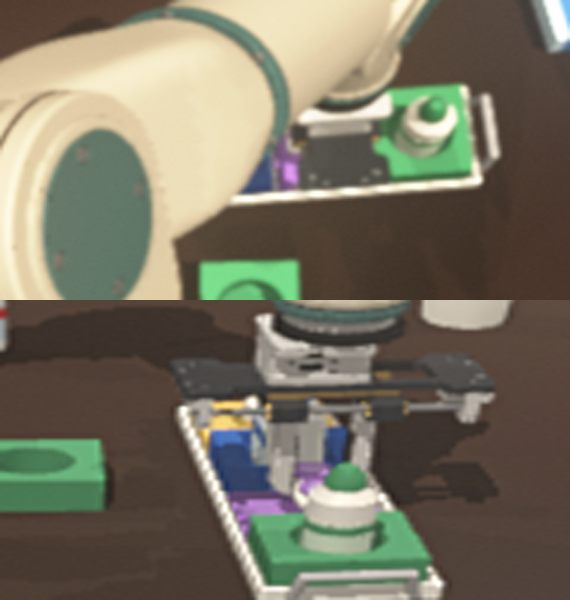

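The case is between the fingers over the violet dish, clear of both bottles, so I'll lower it gently.

Call:
move_arm(
  series=[
    [0.1,0.1,-0.2,0.6,0],
    [0.1,0.1,-0.2,1.2,0],
    [0.1,0.1,-0.2,1.8,0],
    [0.1,0.1,-0.2,2.4,0],
    [0.1,0.1,-0.2,2.9,0],
    [0.1,0.1,-0.2,3.2,0],
    [0.1,0.1,-0.2,3.2,0],
  ],
)

```text
t: 29.7
position: [0.6503, -0.0918, 0.0111]
tcp_rot: [0.679, 0.734, -0.0, -0.0]
contact_force: [0.8, 0.6, -0.4]
opening: 0.0316
gripper_force: 10.0
```

Call:
move_arm(
  series=[
    [0.1,0,0,0.1,0],
    [0.1,0,0,0.2,0],
    [0.1,0,0,0.3,0],
    [0.1,0,0,0.3,0],
  ],
)

```text
t: 30.1
position: [0.6506, -0.0918, 0.0103]
tcp_rot: [0.679, 0.734, 0.0, 0.0]
contact_force: [-3.3, 1.3, 11.2]
opening: 0.0321
gripper_force: 10.0
```

Call:
move_arm(
  series=[
    [0.1,0,0,-0.1,0],
    [0.48,0,0,-0.1,0],
    [0.48,0,0,-0.1,0],
    [0.48,0,0,-0.1,0],
    [0.48,0,0,-0.1,0],
    [0.48,0,0,-1,0],
    [0.48,0,0,-3,0],
    [0.48,0,0,-6,0],
  ],
)

```text
t: 30.9
position: [0.6492, -0.0914, 0.0681]
tcp_rot: [0.679, 0.734, -0.001, -0.001]
contact_force: [1.8, -0.3, -0.0]
opening: 0.0447
gripper_force: 0.0
```

Call:
move_arm(
  series=[
    [0.48,0,0,-4,0],
    [0.48,0,0,-8,0],
    [0.48,0,0,-12,0],
    [0.48,0,0,-16,0],
    [0.48,0,0,-19,0],
    [0.48,0,0,-20,0],
    [0.48,0,0,-20,0],
  ],
)

```text
t: 31.6
position: [0.651, -0.0919, 0.27]
tcp_rot: [0.679, 0.734, 0.001, 0.001]
contact_force: [-1.4, 0.3, -0.2]
opening: 0.0449
gripper_force: 0.0
```

Call:
move_arm(
  series=[
    [0.48,0,-4,0,0],
    [0.48,0,-8,0,0],
    [0.48,3,-12,0,0],
    [0.48,7,-15,0,0],
    [0.48,11,-18,0,0],
    [0.48,15,-20,0,0],
    [0.48,19,-20,0,0],
    [0.48,22,-20,0,0],
  ],
)

```text
t: 32.4
position: [0.4312, 0.1145, 0.267]
tcp_rot: [0.678, 0.735, -0.001, -0.001]
contact_force: [-0.1, -0.0, 0.4]
opening: 0.0451
gripper_force: 0.0
```

Call:
move_arm(
  series=[
    [0.48,5,0,0,0],
    [0.48,10,0,0,0],
    [0.48,15,0,0,0],
    [0.48,20,0,0,0],
    [0.48,22,0,0,0],
    [0.48,22,0,0,0],
  ],
)

```text
t: 33.0
position: [0.4144, 0.3341, 0.2661]
tcp_rot: [0.677, 0.736, -0.002, -0.0]
contact_force: [-0.7, -0.3, -1.0]
opening: 0.0451
gripper_force: 0.0
```

```bash
python3 - <<'E'
from h import *
st=ctrl.read_state();t=eyes.snapshot("top");s=eyes.snapshot("side");print(st["position"],st["t"])
a=cv2.resize(t[110:290,130:480],(700,300),interpolation=2);b=cv2.resize(s[110:290,240:440],(700,300),interpolation=2);cv2.imwrite("pics/m12.png",np.vstack([cv2.resize(t[130:190,250:410],(700,262),interpolation=2),cv2.resize(s[110:290,240:440],(375,337),interpolation=2) if 0 else cv2.resize(s[110:290,220:460],(700,337),interpolation=2)]))
i=t[140:180,320:370];g=cv2.inRange(cv2.cvtColor(i,cv2.COLOR_BGR2HSV),(0,0,170),(180,60,255))
E
```

```text
[0.41440088 0.33406148 0.2661493 ] 33.0
```

View pics/m12.png

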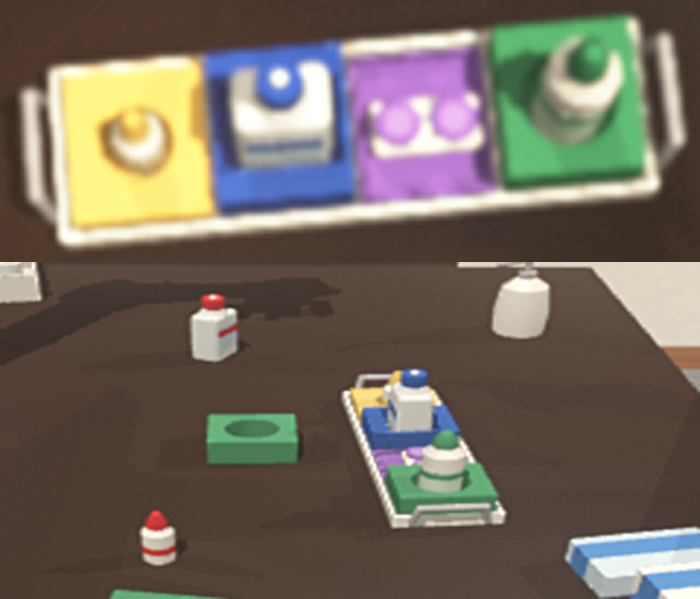

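All four items are in place: the dropper at (138,140), the solution bottle at (280,105), the lens case centred in the dish at (426,127), and the saline bottle at (575,95). Both red-capped look-alikes still stand where they were, and the arm is clear, so I'm handing in.

```bash
python3 -c "
from cell import ctrl
print(ctrl.close_job())"
```

```text
the job is handed in; nothing more can be done
None
```

I handed the job in at about 33 s of the allowed 122 s: the final pictures show the three bottles upright in their own inserts, the lens case flat and centred in the violet dish, and both red-capped look-alikes still standing.

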